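# Start the hold-down nut on the shaker's stud

### The arm

A 6-joint arm with a two-finger parallel gripper is mounted at the origin on the work surface. World frame = base frame: x ahead of the robot, y to its left, z up, the work surface at z = 0. Lengths are in m, angles in degrees, forces in N, time in s.
With the tool pointing down it reaches from about 0.25 to 0.725 m from the base axis. Payload 9.7 kg.
Tool frame: the origin (TCP) lies on the centre line of the jaws, within the pads' length; the fingertips stand 14 mm ahead of it and the grasp point (between the pads) lies 5 mm behind it; z points along the fingers, y is the line along which they close (so a half turn about z gives the same grasp; the last joint's range is limited). The gripper opens to 85 mm and grips with 20 to 120 N. Pads are 22 mm wide; open, the fingers measure 114 mm over their backs; the gripper's body (76 mm by 85 mm) begins 54 mm behind the grasp point. The pads swing forward as they close: fully open they stand 13 mm farther back than shut.
Start: joints at [71.906, 4.979, 10.078, 95.1, 0, 90], TCP at [0.171, 0.523, 0.245] pointing down, gripper open.
Joint ranges: [-179.16, 179.16], [-48.56, 103.87], [-65.8, 70.77], [-126.05, 130.52], [-82.76, 87.17], [-180, 180]. Speed limits (degrees/s): [127.2, 127.2, 147.25, 180, 180, 180].

### API

Orientations are given as [roll, pitch, yaw] about the fixed x, y, z axes, in that order (R = Rz(yaw) Ry(pitch) Rx(roll)).
In Python, from workcell import bot, camera, get_calibration, ticket gives the robot as it stands. The module is installed in compiled form; this text tells all that it offers.
- The arm moves only by the tool send_rows, never from a script. Its arguments are lists of equal length, an entry for each row: "linear": the shift along the tool's x, y, z in m, a list of three; "twist": the turn, a rotation vector about the tool's x, y, z in units of 10 degrees (1.0 is 10 degrees), a list of three; "gripper": the opening in per cent of the stroke, from 0 (shut) to 100 (fully open). In form: {"linear": [[x, y, z], ...], "twist": [[wx, wy, wz], ...], "gripper": [gripper, ...]}. A call has 1 to 8 rows; each row shifts and turns the commanded pose from where the row before left it, along the tool's axes as they then stand; what a row does not reach is not made up. A row lasts 1/8 s, in which the tool goes at most 62.5 mm and 10.7 degrees, less where a joint would pass 70% of its speed; a pose out of reach is approached as far as the arm can. A call with a gripper value outside its range is refused whole. The fingers move at their own pace and stop on an object; "grip_force" is the grip in N (left out, the last holds). Time passes only in rows, so rows that do not move let the fingers close. It gives the time, the measured TCP pose, the force, the opening and the grip force at its end, in the units of the state.
- bot.get_obs(): the state, without advancing time (a new reading comes with each control period).
- camera(name): name is "side" or "top" or "wrist"; returns the picture (400x640x3 uint8, red, green, blue); there is no depth.
- get_calibration(name): a dict with "fx", "fy", "cx", "cy" (pixels), "origin" and "orientation" of the camera in the world; the wrist camera has in their place "hand_eye" (4x4, takes a point from camera to tool coordinates, whose origin is the TCP and whose axes are the flange's). Camera axes: x right, y down, z forward; pixel columns grow to the right and rows downward; lengths in m; the calibration is good to about 2 mm. A picture is of the moment at which its call begins: read the wrist's pose just before it. get_calibration takes no time and is no camera call.
- ticket.job_done(): hands the job in; it is judged then, once.
The state is a dict: "time": time; "q": joint angles; "qd": joint speeds; "joint_efforts": joint torques, N m; "ee_pos": TCP position; "tcp_rot": TCP orientation; "wrist_force": force on the tool from outside, world axes, zero at the start; "torque": the same for the moment, N m; "opening": finger opening in m; "grasp_force": force on a finger pad.
Only numpy, scipy, OpenCV 4.12 (cv2) and the standard library are available. Lean on these libraries where they do the work, as an engineer would, in place of code of your own. Each camera call takes 0.05 s, during which the arm holds its last target. There are 200 camera calls.

### The job

Put the loose aluminium flange nut, flange down, on the threaded stud of the shaker platform and gently back it off (anticlockwise from above) until you feel the thread drop in. Then turn it clockwise until its flange sits fully down on the platform, without forcing the thread, and let go; leave the bottle, the beaker and the spacer ring where they are.

Things in the scene. Friction and masses are not known exactly. Their poses are not given: they have to be found in the camera images.
- nut: Loose aluminium hexagon flange nut, 40 mm across flats, 46 over corners, 34 mm tall, standing on the bench on its flange (54 mm diameter, the lowest 4 mm); about 90 g. Grip the hexagon above the flange. Origin: centre of its underside; z up its axis; its x axis passes through the middle of a flat (flats every 60 degrees of yaw).
- nut_lugs (a point): Point on the nut's axis 12 mm above its underside, level with the undersides of three internal thread lugs (120 degrees apart, inner faces leaving a 21 mm passage, 3 mm thick) in its 31 mm through bore.
- shaker: Bench-top laboratory shaker, fixed: grey housing with a square platform with a dark rubber top (260 mm), its top 85 mm above the bench, with a 10 mm high black rim and two empty flask seats (14 mm high, 58 mm diameter) at the far corners. Carries the stud. Origin: centre of its underside, on the bench; z up.
- stud_foot (a point): Foot of the vertical steel stud, on its axis, level with the platform top on which the nut's flange must finally lie; z up. 30 mm from the platform's middle towards the shaker's front (-x of the shaker). The stud is fixed and does not turn. The thread is spoilt by a force of more than 40 N between nut and shaker.
- stud_tip (a point): Top of the stud, on its axis, 46 mm above the platform. The tip tapers from 10 mm across at the very top to a 19 mm plain shank from 40 mm height down; the threaded part further down is 29 mm across.
- thread_top (a point): On the stud's axis at the flat top of its right-hand three-start thread, 23.5 mm above the platform. Set on anyhow, the nut mostly rests with its underside 11.5 mm above the platform (up to 14.5 on the blunt thread ends). Three starts, notches 120 degrees apart and about 10 degrees wider than a lug, at an UNKNOWN angle that no pose gives. See thread_start.
- thread_start (a point): On the stud's axis, 16 mm above the platform, at the thread's entry. Backed off (anticlockwise) under a light push, at most 120 degrees, the nut falls 7 mm into the notches, to 4 mm above the platform. Turned clockwise before that, it jams on blunt thread ends. Once in, about 85 degrees clockwise (80 to 95) screws it down the last 4 mm, with 1 mm play. It may be regripped at any point.
- bottle: Amber glass reagent bottle, 60 mm diameter, 150 mm tall; origin at the centre of its underside. A bystander.
- beaker: Open glass beaker, 72 mm diameter, 90 mm tall; origin at the centre of its underside. A bystander.
- spacer: Plain round aluminium spacer ring, 40 mm diameter, 15 mm tall, without hexagon or flange; origin at the centre of its underside. A bystander, not the nut.

How it is judged (in metres and radians):
On the way:
1. the nut stands on the stud, upright, on or in the top of the thread (horizontal distance between nut and stud_foot below 0.004 m and z of nut in the frame of stud_foot below 0.018 m and angle between nut's own z axis and vertical below 0.15 rad), for 0.1 s.
At the end, for the whole second after the job is handed in: The nut is on the stud (within 3 mm of its axis), flange down and level (within 0.06 rad), its underside no more than 1.6 mm above the platform, at rest and released (horizontal distance between nut and stud_foot below 0.003 m and z of nut in the frame of stud_foot below 0.0016 m and angle between nut's own z axis and vertical below 0.06 rad and linear speed of nut below 0.01 m/s); the robot touches nothing.
It fails at once if the nut and the shaker are pressed together with more than 40 N (contact force between nut and shaker above 40 N).
It fails at once if the bottle is moved more than 20 mm (distance of bottle from where it was at the start of the episode above 0.02 m).
It fails at once if the beaker is moved more than 20 mm (distance of beaker from where it was at the start of the episode above 0.02 m).
It fails at once if the spacer is moved more than 20 mm (distance of spacer from where it was at the start of the episode above 0.02 m).
It also fails if it takes over 64 s, if anything falls off the work surface, if the arm or the gripper's body presses on something with over 40 N, if the wrist force passes 120 N, or if a joint passes its speed limit or range.

## Working session

There is one attempt and no reset: what is moved stays moved. The work goes in short steps, Python scripts to look and compute and a tool call to move; the robot and the scene stay as the last step left them, time stands still between calls to the robot, and variables do not carry over. Pictures are saved under pics/ and viewed, at most 10 in all, crops included, and the job is handed in when it is done.

Besides the shell and the picture viewer there is one more tool, called after "Emit:" by a JSON object that holds its "name" and its "arguments". send_rows: Moves the arm, as the interface text tells. Its arguments: {"type":"object","properties":{"linear":{"type":"array"},"twist":{"type":"array"},"gripper":{"type":"array"},"grip_force":{"type":"number"}},"required":["linear","twist","gripper"]}

```bash
mkdir -p pics
python3 - <<'E'
from workcell import bot,camera,get_calibration
import cv2
o=bot.get_obs()
print({k:o[k] for k in('time','ee_pos','tcp_rot','opening','wrist_force')})
for n in('top','side','wrist'):
    print(n,get_calibration(n))
    cv2.imwrite(f'pics/{n}0.png',camera(n)[:,:,::-1])
E
```

```text
{'time': 0.0, 'ee_pos': array([0.17073527, 0.52259291, 0.24455107]), 'tcp_rot': array([-1.79919228e+02,  6.82756901e-04,  1.61908302e+02]), 'opening': 0.08534125395341292, 'wrist_force': array([-0.44942339,  0.21108898, -0.23143396])}
top {'fx': 375.40385868114555, 'fy': 375.40385868114555, 'cx': 322.2888978817944, 'cy': 198.5653444221255, 'origin': array([0.37749299, 0.04653786, 1.05142797]), 'orientation': array([-168.69990964,   -0.68710191,  -91.33770953])}
side {'fx': 373.86075063216373, 'fy': 373.86075063216373, 'cx': 322.7907115033576, 'cy': 197.25675584567603, 'origin': array([ 0.31638154, -0.71390927,  0.60360193]), 'orientation': array([-123.01068292,   -0.32380236,  -19.30936717])}
wrist {'fx': 359.296058223213, 'fy': 359.296058223213, 'cx': 320.4054390471821, 'cy': 199.89302670719044, 'hand_eye': array([[-1.12126820e-04, -9.47173167e-01, -3.20722590e-01,
         8.22825066e-02],
       [ 9.99999991e-01, -8.38149174e-05, -1.02080676e-04,
        -8.44349549e-05],
       [ 6.98067397e-05, -3.20722598e-01,  9.47173168e-01,
        -1.28209349e-01],
       [ 0.00000000e+00,  0.00000000e+00,  0.00000000e+00,
         1.00000000e+00]])}
```

View pics/top0.png

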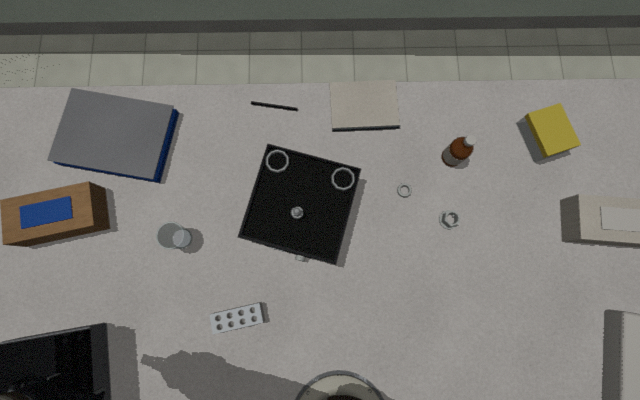

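View pics/side0.png

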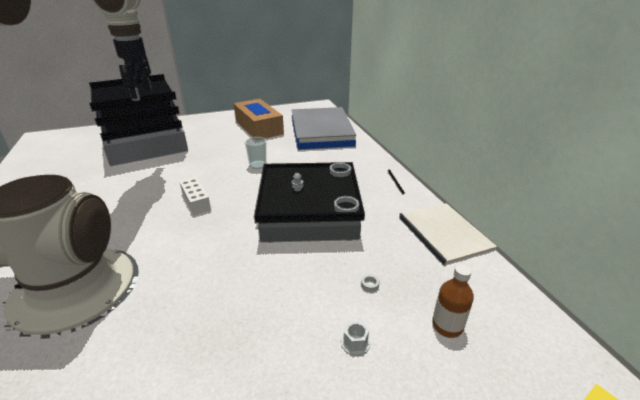

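The top view shows the nut at (450,219), spacer (404,190), stud (297,212), bottle (455,152) and beaker (178,237). The side view shows the nut at (356,338) and the stud at (297,182).

```bash
cat > h.py <<'E'
import numpy as np, cv2
from scipy.spatial.transform import Rotation as R
from workcell import bot,camera,get_calibration
def T(p,rpy):
    M=np.eye(4);M[:3,:3]=R.from_euler('xyz',rpy,degrees=True).as_matrix();M[:3,3]=p;return M
def pose(o=None):
    o=o or bot.get_obs();return T(o['ee_pos'],o['tcp_rot'])
def cam(n,tcp=None):
    c=get_calibration(n)
    return c,(tcp@c['hand_eye'] if n=='wrist' else T(c['origin'],c['orientation']))
def ray(n,uv,tcp=None):
    c,M=cam(n,tcp)
    d=M[:3,:3]@[(uv[0]-c['cx'])/c['fx'],(uv[1]-c['cy'])/c['fy'],1]
    return M[:3,3],d
def onz(n,uv,z,tcp=None):
    p,d=ray(n,uv,tcp);return p+d*(z-p[2])/d[2]
def proj(n,X,tcp=None):
    c,M=cam(n,tcp);q=np.linalg.inv(M)@np.append(X,1)
    return np.array([c['cx']+c['fx']*q[0]/q[2],c['cy']+c['fy']*q[1]/q[2]])
def cross(a,b):
    (p,d),(q,e)=a,b
    s=np.linalg.lstsq(np.c_[d,-e],q-p,rcond=None)[0]
    A,B=p+d*s[0],q+e*s[1];return (A+B)/2,np.linalg.norm(A-B)
E
python3 - <<'E'
from h import *
np.set_printoptions(precision=4,suppress=True)
print('nut',onz('top',(450,219),.02),cross(ray('top',(450,219)),ray('side',(356,338))))
print('stud',onz('top',(297,212),.125),cross(ray('top',(297,212)),ray('side',(297,178))))
print('spacer',onz('top',(404,190),.008));print('bottle',onz('top',(453,157),.02));print('beaker',onz('top',(173,236),.0))
c=np.array([onz('top',p,.095) for p in((268,145),(361,168),(338,263),(239,237))]);print(c,c.mean(0))
E
```

```text
nut [ 0.5178 -0.3247  0.02  ] (array([ 0.5192, -0.3264,  0.0158]), np.float64(0.0015739243235895703))
stud [0.5294 0.095  0.125 ] (array([0.5313, 0.0951, 0.1199]), np.float64(0.002034230490690408))
spacer [ 0.6057 -0.2047  0.008 ]
bottle [ 0.6973 -0.3496  0.02  ]
beaker [0.4896 0.4476 0.    ]
[[ 0.7171  0.1721  0.095 ]
 [ 0.6486 -0.0737  0.095 ]
 [ 0.4024 -0.005   0.095 ]
 [ 0.4732  0.2444  0.095 ]] [0.5603 0.0845 0.095 ]
```

Emit:
{"name": "send_rows", "arguments": {"linear": [[-0.037,-0.0437,0],[-0.037,-0.0437,0],[-0.037,-0.0437,0],[-0.037,-0.0437,0],[-0.037,-0.0437,0],[-0.037,-0.0437,0],[-0.037,-0.0437,0],[-0.037,-0.0437,0]], "twist": [[0,0,0],[0,0,0],[0,0,0],[0,0,0],[0,0,0],[0,0,0],[0,0,0],[0,0,0]], "gripper": [100,100,100,100,100,100,100,100]}}

```text
time: 1.15
ee_pos: [0.3438, 0.0968, 0.2453]
tcp_rot: [180.0, 0.0, 161.9]
wrist_force: [1.3, 0.5, 0.6]
opening: 0.0856
grasp_force: 0.0
```

Run:
```python
from h import *
o=bot.get_obs();print(o['q'],o['ee_pos'],o['tcp_rot'])
M=pose(o);print(M[:3,:3].T@(np.array([.519,-.325,.16])-M[:3,3]))
```

```text
[ 1.57219409e+01 -2.11587037e+01 -1.30603005e+01  9.80594550e+01
  1.27803469e-03  3.37976894e+01] [0.34382224 0.09679243 0.24530396] [1.79977272e+02 3.16554041e-02 1.61924246e+02]
[-0.29735636 -0.3466565   0.08533076]
```

Emit:
{"name": "send_rows", "arguments": {"linear": [[-0.0372,-0.0433,0.009],[-0.0372,-0.0433,0.009],[-0.0372,-0.0433,0.009],[-0.0372,-0.0433,0.009],[-0.0372,-0.0433,0.009],[-0.0372,-0.0433,0.009],[-0.0372,-0.0433,0.009],[-0.0372,-0.0433,0.009]], "twist": [[0,0,0],[0,0,0],[0,0,0],[0,0,0],[0,0,0],[0,0,0],[0,0,0],[0,0,0]], "gripper": [100,100,100,100,100,100,100,100]}}

```text
time: 2.15
ee_pos: [0.5193, -0.325, 0.1727]
tcp_rot: [180.0, -0.0, 161.9]
wrist_force: [-0.3, 0.3, 0.7]
opening: 0.0856
grasp_force: 0.0
```

Emit:
{"name": "send_rows", "arguments": {"linear": [[0,0,0],[0,0,0]], "twist": [[0,0,0],[0,0,0]], "gripper": [100,100]}}

```text
time: 2.4
ee_pos: [0.5186, -0.3229, 0.1728]
tcp_rot: [180.0, -0.1, 161.9]
wrist_force: [-0.9, 0.2, -0.1]
opening: 0.0852
grasp_force: 0.0
```

Run:
```python
from h import *
o=bot.get_obs();print(o['q'],o['ee_pos'],o['tcp_rot'])
im=camera('wrist');cv2.imwrite('pics/w1.png',im[:,:,::-1])
print(proj('wrist',[.519,-.325,.034],pose(o)))
```

```text
[-3.19112495e+01  1.26064393e+01  1.06267892e+01  8.80974168e+01
  9.97151957e-03 -1.37936307e+01] [ 0.51857021 -0.32286725  0.17282946] [ 1.79971941e+02 -7.24669057e-02  1.61882392e+02]
[318.03150845 191.50875979]
```

View pics/w1.png

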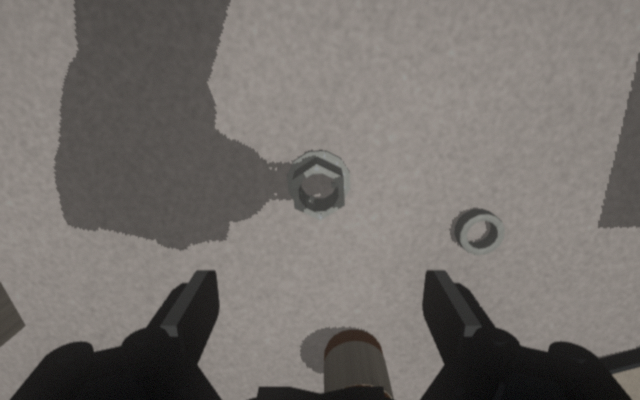

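The nut is centred at about (320,182), the spacer is at (477,231), and the bottle is at (355,350), clear of the gripper. I'll crop in to read the hexagon angle.

Run:
```python
import cv2
im=cv2.imread('pics/w1.png')[140:225,275:365]
cv2.imwrite('pics/w1c.png',cv2.resize(im,None,fx=6.6,fy=6.6,interpolation=cv2.INTER_CUBIC))
```

```text
(no output)
```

View pics/w1c.png

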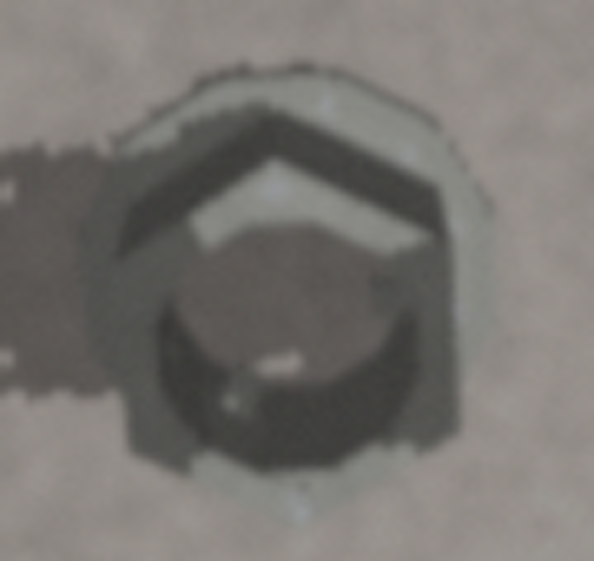

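Run:
```python
from h import *
o=bot.get_obs();M=pose(o)
V=np.array([onz('wrist',(275+u/6.6,140+v/6.6),.034,M) for u,v in((277,158),(440,237),(460,432),(302,520),(130,455),(118,258))])
c=V.mean(0);d=V-c;print(c,np.hypot(d[:,0],d[:,1]))
a=np.degrees(np.angle(((d[:,0]+1j*d[:,1])**6/np.abs(d[:,0]+1j*d[:,1])**5).sum()))/6
print('vertex yaw mod60',a,'tool',M[:3,:3].T@(c-M[:3,3]))
for v in d: print(np.degrees(np.arctan2(v[1],v[0]))%60)
print(onz('wrist',(275+284/6.6,140+305/6.6),0.034,M), onz('side',(356,325),.034),onz('top',(450,218),.034))
```

```text
[ 0.52033111 -0.3245484   0.034     ] [0.02274049 0.02219163 0.02329279 0.02223591 0.02346897 0.02257857]
vertex yaw mod60 -14.100939073005305 tool [-0.00222274 -0.00151425  0.13962893]
44.97830285971324
48.73884778777041
44.19911639048546
46.257724074115124
47.8360802941545
43.439421864492516
[ 0.51540626 -0.32340802  0.034     ] [ 0.52480281 -0.31297497  0.034     ] [ 0.5186932 -0.3199092  0.034    ]
```

Emit:
{"name": "send_rows", "arguments": {"linear": [[-0.002,-0.0015,0.04],[0,0,0.04],[0,0,0.04],[0,0,0.025],[0,0,0.007],[0,0,0],[0,0,0]], "twist": [[0,0,-0.4],[0,0,0],[0,0,0],[0,0,0],[0,0,0],[0,0,0],[0,0,0]], "gripper": [100,100,100,100,100,100,100], "grip_force": 40}}

```text
time: 3.32
ee_pos: [0.5211, -0.3254, 0.0231]
tcp_rot: [-180.0, 0.1, 165.9]
wrist_force: [0.5, 0.0, 1.1]
opening: 0.0852
grasp_force: 0.0
```

Emit:
{"name": "send_rows", "arguments": {"linear": [[0,0,0],[0,0,0],[0,0,0],[0,0,0],[0,0,0],[0,0,0],[0,0,0],[0,0,0]], "twist": [[0,0,0],[0,0,0],[0,0,0],[0,0,0],[0,0,0],[0,0,0],[0,0,0],[0,0,0]], "gripper": [30,30,30,30,30,30,30,30]}}

```text
time: 4.32
ee_pos: [0.5206, -0.3253, 0.0217]
tcp_rot: [-180.0, 0.0, 165.9]
wrist_force: [-0.2, -1.0, 5.3]
opening: 0.0394
grasp_force: 41.6
```

Emit:
{"name": "send_rows", "arguments": {"linear": [[0,0,-0.02],[0,0,-0.03],[0,0,-0.04],[0,0,-0.04],[0,0,-0.03],[0,0,0],[0,0,0]], "twist": [[0,0,0],[0,0,0.9],[0,0,0.9],[0,0,0.9],[0,0,0.9],[0,0,0],[0,0,0]], "gripper": [30,30,30,30,30,30,30]}}

```text
time: 5.2
ee_pos: [0.5201, -0.325, 0.1806]
tcp_rot: [-180.0, -0.1, 130.0]
wrist_force: [-0.1, 0.4, -1.7]
opening: 0.0395
grasp_force: 40.9
```

Run:
```python
from h import *
o=bot.get_obs();M=pose(o);print(o['q'][5],o['ee_pos'],o['tcp_rot'],o['opening'],o['wrist_force'])
print(M[:3,:3].T@(np.array([.5305,.095,.183])-M[:3,3]))
```

```text
17.95128284110928 [ 0.52008567 -0.32501441  0.18061205] [-1.79984862e+02 -5.45630951e-02  1.30045358e+02] 0.03951386749724117 [-0.14809296  0.39304814 -1.67354881]
[ 0.31483749  0.27820666 -0.00216163]
```

Emit:
{"name": "send_rows", "arguments": {"linear": [[0.0319,0.0348,0],[0.0319,0.0348,0],[0.0319,0.0348,0],[0.0319,0.0348,0],[0.0319,0.0348,0],[0.0319,0.0348,0],[0.0319,0.0348,0],[0.0319,0.0348,0]], "twist": [[0,0,0],[0,0,0],[0,0,0],[0,0,0],[0,0,0],[0,0,0],[0,0,0],[0,0,0]], "gripper": [30,30,30,30,30,30,30,30]}}

```text
time: 6.2
ee_pos: [0.5695, 0.0507, 0.1797]
tcp_rot: [-179.9, -0.1, 130.0]
wrist_force: [0.1, -0.2, -0.1]
opening: 0.0393
grasp_force: 40.9
```

Emit:
{"name": "send_rows", "arguments": {"linear": [[0,0,0],[0,0,0],[0,0,0]], "twist": [[0,0,0],[0,0,0],[0,0,0]], "gripper": [30,30,30]}}

```text
time: 6.58
ee_pos: [0.5699, 0.0482, 0.1808]
tcp_rot: [-180.0, -0.0, 129.9]
wrist_force: [-0.8, -0.7, -1.1]
opening: 0.0396
grasp_force: 40.9
```

Run:
```python
from h import *
o=bot.get_obs();print(o['q'],o['ee_pos'],o['tcp_rot'])
im=camera('wrist');cv2.imwrite('pics/w2.png',im[:,:,::-1])
print([proj('wrist',[.5305,.095,z],pose(o)) for z in(.131,.085)])
```

```text
[ 4.83663543e+00  7.19527767e+00  5.33967021e+00  8.81966273e+01
 -7.73554627e-03  5.49696059e+01] [0.56990292 0.04818636 0.18077381] [-1.79952787e+02 -2.36490837e-02  1.29867023e+02]
[array([319.75789448, 123.91638673]), array([319.98955365, 114.84387995])]
```

View pics/w2.png

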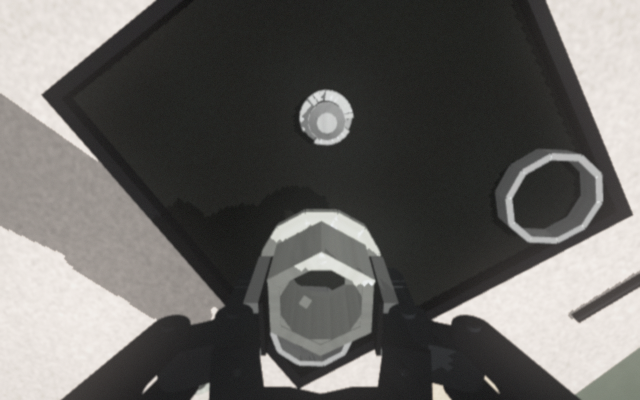

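Stud tip is at about (327,123) against the predicted (320,124). The held nut is at about (320,300). I'll crop both.

Run:
```python
import cv2,numpy as np
im=cv2.imread('pics/w2.png')
a=cv2.resize(im[80:155,290:365],(400,400),interpolation=cv2.INTER_CUBIC)
b=cv2.resize(im[205:375,255:395],(400,486),interpolation=cv2.INTER_CUBIC)
o=np.zeros((486,800,3),np.uint8);o[:400,:400]=a;o[:,400:]=b
cv2.imwrite('pics/w2c.png',o)
g=cv2.cvtColor(im,6)
for t in(60,150,200):
    m=(g[80:160,280:370]>t).astype(np.uint8);n,l,s,c=cv2.connectedComponentsWithStats(m)
    print(t,[(s[i,4],s[i,:4]+[280,80,0,0],c[i]+[280,80]) for i in range(1,n) if s[i,4]>30])
```

```text
60 [(np.int32(2454), array([299,  89,  56,  57]), array([326.07008965, 116.88304808]))]
150 [(np.int32(1537), array([300,  90,  53,  55]), array([329.89329863, 114.63955758]))]
200 [(np.int32(238), array([326,  91,  25,  22]), array([338.18067227, 100.64285714])), (np.int32(45), array([314,  92,   9,   9]), array([318.17777778,  95.42222222])), (np.int32(42), array([302, 102,   8,  12]), array([305.07142857, 107.02380952])), (np.int32(148), array([325, 114,  11,  18]), array([329.67567568, 122.09459459])), (np.int32(87), array([316, 129,  31,  14]), array([333.96551724, 137.87356322]))]
```

View pics/w2c.png

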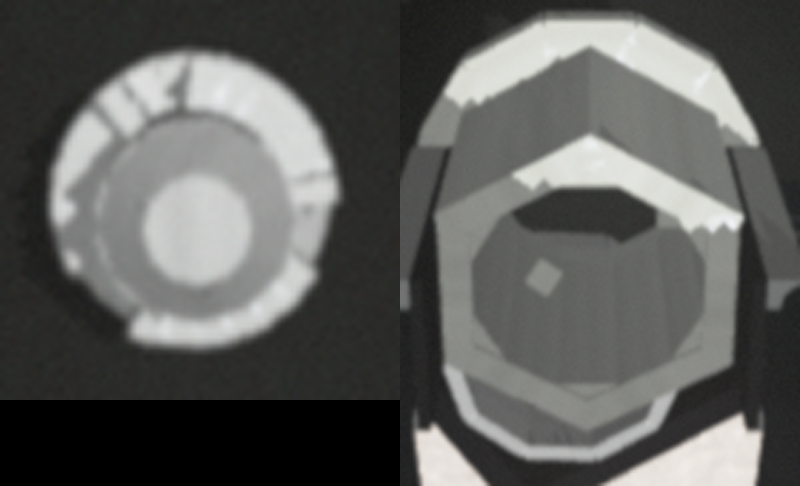

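Run:
```python
from h import *
np.set_printoptions(precision=4,suppress=True)
M=pose()
st=[onz('wrist',(326.9,123.1),.131,M),onz('wrist',(326.6,117.5),.1085,M)]
V=np.array([onz('wrist',(255+u/2.857,205+v/2.857),.193,M) for u,v in((190,135),(342,217),(333,365),(188,430),(45,370),(37,213))])
c=V.mean(0);print(st,c,np.linalg.norm(V-c,axis=1))
print('TCP',M[:3,3],'nut in tool',M[:3,:3].T@(c-M[:3,3]))
for s in st: print('shift tool from nut',M[:3,:3].T@(s-c),'from tcp',M[:3,:3].T@(s-M[:3,3]))
```

```text
[array([0.5331, 0.0975, 0.131 ]), array([0.533 , 0.0979, 0.1085])] [0.5705 0.0483 0.193 ] [0.0232 0.0229 0.0228 0.0226 0.0233 0.0231]
TCP [0.57   0.0482 0.181 ] nut in tool [-0.0002  0.0004 -0.012 ]
shift tool from nut [0.0617 0.0028 0.062 ] from tcp [0.0615 0.0033 0.05  ]
shift tool from nut [0.0621 0.0031 0.0845] from tcp [0.0619 0.0035 0.0725]
```

Emit:
{"name": "send_rows", "arguments": {"linear": [[0.02,0.001,0],[0.03,0.0015,0],[0.0117,0.0005,0.012],[0,0,0.014],[0,0,0.012],[0,0,0],[0,0,0]], "twist": [[0,0,0],[0,0,0],[0,0,0],[0,0,0],[0,0,0],[0,0,0],[0,0,0]], "gripper": [30,30,30,30,30,30,30]}}

```text
time: 7.5
ee_pos: [0.5332, 0.0981, 0.1434]
tcp_rot: [-180.0, 0.0, 129.9]
wrist_force: [-0.9, -0.5, 0.2]
opening: 0.0394
grasp_force: 40.9
```

Emit:
{"name": "send_rows", "arguments": {"linear": [[0,0,0.003],[0,0,0.003],[0,0,0.002],[0,0,0]], "twist": [[0,0,0],[0,0,0],[0,0,0],[0,0,0]], "gripper": [30,30,30,30]}}

```text
time: 8.0
ee_pos: [0.5328, 0.0984, 0.1351]
tcp_rot: [-180.0, -0.0, 129.9]
wrist_force: [-0.0, 0.2, 0.8]
opening: 0.0395
grasp_force: 40.9
```

Emit:
{"name": "send_rows", "arguments": {"linear": [[0,0,0.002],[0,0,0.002],[0,0,0.002],[0,0,0]], "twist": [[0,0,0],[0,0,0],[0,0,0],[0,0,0]], "gripper": [30,30,30,30]}}

```text
time: 8.5
ee_pos: [0.5328, 0.0983, 0.1291]
tcp_rot: [-180.0, -0.0, 129.9]
wrist_force: [0.5, -1.8, -1.0]
opening: 0.0393
grasp_force: 40.9
```

Emit:
{"name": "send_rows", "arguments": {"linear": [[0,0,0.002],[0,0,0.002],[0,0,0.001],[0,0,0]], "twist": [[0,0,0],[0,0,0],[0,0,0],[0,0,0]], "gripper": [30,30,30,30]}}

```text
time: 9.0
ee_pos: [0.5328, 0.0984, 0.1241]
tcp_rot: [-180.0, -0.0, 129.9]
wrist_force: [0.7, -1.4, -0.6]
opening: 0.0398
grasp_force: 40.9
```

Emit:
{"name": "send_rows", "arguments": {"linear": [[0,0,0.001],[0,0,0.001],[0,0,0]], "twist": [[0,0,0],[0,0,0],[0,0,0]], "gripper": [30,30,30]}}

```text
time: 9.38
ee_pos: [0.533, 0.0984, 0.1223]
tcp_rot: [180.0, 0.0, 129.9]
wrist_force: [0.8, -1.4, -1.4]
opening: 0.0393
grasp_force: 40.9
```

Emit:
{"name": "send_rows", "arguments": {"linear": [[0,0,0.001],[0,0,0.001],[0,0,0]], "twist": [[0,0,0],[0,0,0],[0,0,0]], "gripper": [30,30,30]}}

```text
time: 9.75
ee_pos: [0.533, 0.0984, 0.1208]
tcp_rot: [180.0, 0.0, 129.9]
wrist_force: [-1.6, -2.9, 4.5]
opening: 0.0395
grasp_force: 41.7
```

Emit:
{"name": "send_rows", "arguments": {"linear": [[0,0,0.0003],[0,0,0],[0,0,0],[0,0,0],[0,0,0]], "twist": [[0,0,0],[0,0,-0.4],[0,0,-0.4],[0,0,-0.4],[0,0,0]], "gripper": [30,30,30,30,30]}}

```text
time: 10.38
ee_pos: [0.5331, 0.0985, 0.121]
tcp_rot: [179.9, 0.0, 142.0]
wrist_force: [-1.9, -2.9, 9.5]
opening: 0.0391
grasp_force: 42.1
```

Emit:
{"name": "send_rows", "arguments": {"linear": [[0,0,0],[0,0,0],[0,0,0]], "twist": [[0,0,-0.4],[0,0,-0.4],[0,0,-0.2]], "gripper": [30,30,30]}}

```text
time: 10.75
ee_pos: [0.533, 0.0986, 0.1207]
tcp_rot: [180.0, 0.0, 152.0]
wrist_force: [-1.6, -0.9, 5.1]
opening: 0.0397
grasp_force: 41.8
```

Emit:
{"name": "send_rows", "arguments": {"linear": [[0,0,0],[0,0,0],[0,0,0]], "twist": [[0,0,-0.4],[0,0,-0.4],[0,0,-0.2]], "gripper": [30,30,30]}}

```text
time: 11.12
ee_pos: [0.5327, 0.0986, 0.1196]
tcp_rot: [180.0, -0.0, 162.0]
wrist_force: [-0.2, -0.6, -0.2]
opening: 0.0392
grasp_force: 41.0
```

Emit:
{"name": "send_rows", "arguments": {"linear": [[0,0,0.001],[0,0,0.0005],[0,0,0]], "twist": [[0,0,0],[0,0,0],[0,0,0]], "gripper": [30,30,30]}}

```text
time: 11.5
ee_pos: [0.5329, 0.0985, 0.1185]
tcp_rot: [180.0, -0.0, 161.9]
wrist_force: [-0.5, 0.2, -0.1]
opening: 0.0395
grasp_force: 41.1
```

Emit:
{"name": "send_rows", "arguments": {"linear": [[0,0,0.0007],[0,0,0.0005],[0,0,0]], "twist": [[0,0,0],[0,0,0],[0,0,0]], "gripper": [30,30,30]}}

```text
time: 11.88
ee_pos: [0.533, 0.0985, 0.1181]
tcp_rot: [180.0, 0.0, 161.9]
wrist_force: [-3.2, -0.3, 7.4]
opening: 0.0391
grasp_force: 41.9
```

Emit:
{"name": "send_rows", "arguments": {"linear": [[0,0,0],[0,0,0],[0,0,0]], "twist": [[0,0,-0.3],[0,0,-0.3],[0,0,-0.3]], "gripper": [30,30,30]}}

```text
time: 12.25
ee_pos: [0.5333, 0.0986, 0.1182]
tcp_rot: [180.0, 0.1, 171.0]
wrist_force: [-0.3, 0.2, 5.2]
opening: 0.0399
grasp_force: 41.8
```

Emit:
{"name": "send_rows", "arguments": {"linear": [[0,0,0],[0,0,0],[0,0,0]], "twist": [[0,0,-0.3],[0,0,-0.3],[0,0,-0.2]], "gripper": [30,30,30]}}

```text
time: 12.62
ee_pos: [0.5334, 0.0986, 0.1182]
tcp_rot: [180.0, 0.1, 179.0]
wrist_force: [-0.8, -0.6, 6.0]
opening: 0.0394
grasp_force: 41.9
```

Emit:
{"name": "send_rows", "arguments": {"linear": [[0,0,0],[0,0,0],[0,0,0]], "twist": [[0,0,-0.3],[0,0,-0.3],[0,0,-0.2]], "gripper": [30,30,30]}}

```text
time: 13.0
ee_pos: [0.5334, 0.0986, 0.1182]
tcp_rot: [180.0, 0.1, -173.0]
wrist_force: [0.2, 0.4, 4.8]
opening: 0.0391
grasp_force: 41.8
```

Emit:
{"name": "send_rows", "arguments": {"linear": [[0,0,0],[0,0,0],[0,0,0]], "twist": [[0,0,-0.3],[0,0,-0.3],[0,0,-0.2]], "gripper": [30,30,30]}}

```text
time: 13.38
ee_pos: [0.5334, 0.0986, 0.1182]
tcp_rot: [180.0, 0.1, -165.0]
wrist_force: [-1.2, 0.6, 5.9]
opening: 0.0397
grasp_force: 41.8
```

Emit:
{"name": "send_rows", "arguments": {"linear": [[0,0,0.0002],[0,0,0],[0,0,0]], "twist": [[0,0,-0.3],[0,0,-0.3],[0,0,-0.1]], "gripper": [30,30,30]}}

```text
time: 13.75
ee_pos: [0.5335, 0.0987, 0.1182]
tcp_rot: [-180.0, 0.1, -158.0]
wrist_force: [-0.2, 1.4, 5.7]
opening: 0.0392
grasp_force: 41.9
```

Emit:
{"name": "send_rows", "arguments": {"linear": [[0,0,0],[0,0,0],[0,0,0]], "twist": [[0,0,-0.3],[0,0,-0.3],[0,0,-0.1]], "gripper": [30,30,30]}}

```text
time: 14.12
ee_pos: [0.5335, 0.0986, 0.1182]
tcp_rot: [-180.0, 0.1, -151.0]
wrist_force: [-1.0, 0.1, 6.5]
opening: 0.0394
grasp_force: 41.9
```

Emit:
{"name": "send_rows", "arguments": {"linear": [[0,0,0.0],[0,0,0],[0,0,0]], "twist": [[0,0,-0.3],[0,0,-0.3],[0,0,-0.1]], "gripper": [30,30,30]}}

```text
time: 14.5
ee_pos: [0.5335, 0.0987, 0.1182]
tcp_rot: [-180.0, 0.1, -144.0]
wrist_force: [0.9, 0.8, 7.0]
opening: 0.0396
grasp_force: 41.9
```

Emit:
{"name": "send_rows", "arguments": {"linear": [[0,0,0],[0,0,0],[0,0,0]], "twist": [[0,0,-0.3],[0,0,-0.3],[0,0,-0.1]], "gripper": [30,30,30]}}

```text
time: 14.88
ee_pos: [0.5335, 0.0987, 0.1182]
tcp_rot: [-179.9, 0.1, -137.0]
wrist_force: [-0.8, 1.0, 6.4]
opening: 0.0394
grasp_force: 41.9
```

Emit:
{"name": "send_rows", "arguments": {"linear": [[0,0,0.0],[0,0,0],[0,0,0]], "twist": [[0,0,-0.3],[0,0,-0.3],[0,0,-0.1]], "gripper": [30,30,30]}}

```text
time: 15.25
ee_pos: [0.5336, 0.0988, 0.1179]
tcp_rot: [-179.9, 0.1, -130.1]
wrist_force: [2.1, 2.0, 4.3]
opening: 0.0394
grasp_force: 41.7
```

Emit:
{"name": "send_rows", "arguments": {"linear": [[0,0,0],[0,0,0],[0,0,0]], "twist": [[0,0,-0.3],[0,0,-0.3],[0,0,-0.1]], "gripper": [30,30,30]}}

```text
time: 15.62
ee_pos: [0.5326, 0.0983, 0.1166]
tcp_rot: [180.0, -0.0, -123.1]
wrist_force: [0.6, -0.5, -1.2]
opening: 0.0396
grasp_force: 41.0
```

Emit:
{"name": "send_rows", "arguments": {"linear": [[0,0,0.001],[0,0,0.001],[0,0,0]], "twist": [[0,0,0],[0,0,0],[0,0,0]], "gripper": [30,30,30]}}

```text
time: 16.0
ee_pos: [0.5328, 0.0984, 0.1149]
tcp_rot: [180.0, -0.0, -123.1]
wrist_force: [0.6, -0.5, -0.7]
opening: 0.039
grasp_force: 41.0
```

Emit:
{"name": "send_rows", "arguments": {"linear": [[0,0,0.001],[0,0,0.001],[0,0,0]], "twist": [[0,0,0],[0,0,0],[0,0,0]], "gripper": [30,30,30]}}

```text
time: 16.38
ee_pos: [0.5329, 0.0984, 0.113]
tcp_rot: [180.0, -0.0, -123.1]
wrist_force: [-0.1, -0.4, -0.4]
opening: 0.0394
grasp_force: 41.0
```

Emit:
{"name": "send_rows", "arguments": {"linear": [[0,0,0.001],[0,0,0.0005],[0,0,0]], "twist": [[0,0,0],[0,0,0],[0,0,0]], "gripper": [30,30,30]}}

```text
time: 16.75
ee_pos: [0.5329, 0.0984, 0.1116]
tcp_rot: [180.0, 0.0, -123.1]
wrist_force: [0.1, 0.2, -0.6]
opening: 0.0397
grasp_force: 41.0
```

Emit:
{"name": "send_rows", "arguments": {"linear": [[0,0,0.0006],[0,0,0.0003],[0,0,0]], "twist": [[0,0,0],[0,0,0],[0,0,0]], "gripper": [30,30,30]}}

```text
time: 17.12
ee_pos: [0.533, 0.0985, 0.111]
tcp_rot: [-180.0, 0.0, -123.1]
wrist_force: [-1.1, -0.5, 3.4]
opening: 0.0393
grasp_force: 41.4
```

Emit:
{"name": "send_rows", "arguments": {"linear": [[0,0,0],[0,0,0.0001],[0,0,0.0002],[0,0,0]], "twist": [[0,0,0.4],[0,0,0.4],[0,0,0.4],[0,0,0]], "gripper": [30,30,30,30]}}

```text
time: 17.62
ee_pos: [0.533, 0.0985, 0.1105]
tcp_rot: [-180.0, 0.0, -135.1]
wrist_force: [1.3, 0.8, 2.0]
opening: 0.0394
grasp_force: 41.2
```

```bash
python3 -c "
from workcell import bot
o=bot.get_obs();print(o['torque'],o['wrist_force'],o['q'])"
```

```text
[ 0.00452403 -0.01915192 -0.01089027] [1.25309014 0.76573363 1.97393122] [ 1.04655076e+01  3.35999913e+00 -6.53618034e+00  8.00821583e+01
 -1.63722102e-04 -3.44655344e+01]
```

Thread is following freely. Continuing clockwise.

Emit:
{"name": "send_rows", "arguments": {"linear": [[0,0,0.0002],[0,0,0.0002],[0,0,0.0002],[0,0,0.0002],[0,0,0]], "twist": [[0,0,0.4],[0,0,0.4],[0,0,0.4],[0,0,0.4],[0,0,0]], "gripper": [30,30,30,30,30]}}

```text
time: 18.25
ee_pos: [0.5331, 0.0985, 0.1098]
tcp_rot: [-180.0, 0.0, -151.0]
wrist_force: [0.5, 1.0, 2.0]
opening: 0.0395
grasp_force: 41.2
```

Emit:
{"name": "send_rows", "arguments": {"linear": [[0,0,0.0002],[0,0,0.0002],[0,0,0.0002],[0,0,0.0002],[0,0,0]], "twist": [[0,0,0.4],[0,0,0.4],[0,0,0.4],[0,0,0.4],[0,0,0]], "gripper": [30,30,30,30,30]}}

```text
time: 18.88
ee_pos: [0.5331, 0.0985, 0.109]
tcp_rot: [-180.0, 0.0, -166.9]
wrist_force: [-0.2, 0.4, 2.5]
opening: 0.0393
grasp_force: 41.3
```

Emit:
{"name": "send_rows", "arguments": {"linear": [[0,0,0.0002],[0,0,0.0002],[0,0,0.0002],[0,0,0.0002],[0,0,0]], "twist": [[0,0,0.4],[0,0,0.4],[0,0,0.4],[0,0,0.4],[0,0,0]], "gripper": [30,30,30,30,30]}}

```text
time: 19.5
ee_pos: [0.5331, 0.0984, 0.1082]
tcp_rot: [180.0, 0.0, 177.1]
wrist_force: [1.1, 0.6, 3.6]
opening: 0.0394
grasp_force: 41.4
```

Emit:
{"name": "send_rows", "arguments": {"linear": [[0,0,0.0002],[0,0,0.0002],[0,0,0.0002],[0,0,0.0002],[0,0,0]], "twist": [[0,0,0.4],[0,0,0.4],[0,0,0.4],[0,0,0.3],[0,0,0]], "gripper": [30,30,30,30,30]}}

```text
time: 20.12
ee_pos: [0.5331, 0.0984, 0.1075]
tcp_rot: [180.0, 0.0, 162.1]
wrist_force: [0.9, 0.5, 5.4]
opening: 0.0393
grasp_force: 41.5
```

```bash
python3 -c "
from workcell import bot
o=bot.get_obs();print(o['torque'],o['wrist_force'],o['q'][5])"
```

```text
[ 0.00466272 -0.23566975 -0.04078537] [0.90203519 0.48046672 5.41498994] 28.379751094747807
```

Emit:
{"name": "send_rows", "arguments": {"linear": [[0,0,0.0001],[0,0,0.0001],[0,0,0]], "twist": [[0,0,0.3],[0,0,0.3],[0,0,0]], "gripper": [30,30,30]}}

```text
time: 20.5
ee_pos: [0.5331, 0.0984, 0.1072]
tcp_rot: [180.0, 0.0, 156.1]
wrist_force: [1.1, 0.2, 5.0]
opening: 0.0395
grasp_force: 41.6
```

```bash
python3 -c "
from workcell import bot
o=bot.get_obs();print(o['torque'],o['wrist_force'],o['q'][5],o['tcp_rot'],o['ee_pos'])"
```

```text
[ 0.04566397 -0.20922821 -0.00899698] [1.11529688 0.24858349 5.01217869] 34.38683059643539 [1.79987331e+02 2.53509697e-02 1.56074791e+02] [0.53306402 0.09840975 0.10722548]
```

Emit:
{"name": "send_rows", "arguments": {"linear": [[0,0,0.0001],[0,0,0.0001],[0,0,0]], "twist": [[0,0,0.3],[0,0,0.3],[0,0,0]], "gripper": [30,30,30]}}

```text
time: 20.88
ee_pos: [0.533, 0.0984, 0.107]
tcp_rot: [180.0, 0.0, 150.1]
wrist_force: [1.0, -0.2, 6.5]
opening: 0.0396
grasp_force: 41.6
```

```bash
python3 -c "
from workcell import bot
o=bot.get_obs();print(o['torque'],o['wrist_force'],o['q'][5],o['tcp_rot'],o['ee_pos'])"
```

```text
[-0.00708358 -0.14722271 -0.00207395] [ 0.99339976 -0.15372405  6.4943329 ] 40.37939752927413 [1.79996322e+02 1.99180903e-02 1.50081182e+02] [0.53300271 0.09835839 0.10697183]
```

Emit:
{"name": "send_rows", "arguments": {"linear": [[0,0,0.0001],[0,0,0.0001],[0,0,0]], "twist": [[0,0,0.2],[0,0,0.2],[0,0,0]], "gripper": [30,30,30]}}

```text
time: 21.25
ee_pos: [0.5329, 0.0983, 0.1067]
tcp_rot: [-180.0, 0.0, 146.1]
wrist_force: [0.4, -0.0, 5.2]
opening: 0.0394
grasp_force: 41.6
```

```bash
python3 -c "
from workcell import bot
o=bot.get_obs();print(o['torque'],o['wrist_force'],o['q'][5],o['tcp_rot'],o['ee_pos'])"
```

```text
[-0.03951599 -0.12309108  0.0310886 ] [ 0.35395579 -0.03550869  5.2326635 ] 44.38448814551091 [-1.79995828e+02  1.39695777e-02  1.46075497e+02] [0.5329215  0.09832491 0.10673592]
```

Emit:
{"name": "send_rows", "arguments": {"linear": [[0,0,0.0001],[0,0,0.0002],[0,0,0]], "twist": [[0,0,0.2],[0,0,0],[0,0,0]], "gripper": [30,30,30]}}

```text
time: 21.62
ee_pos: [0.5329, 0.0982, 0.1067]
tcp_rot: [-180.0, 0.0, 144.1]
wrist_force: [-0.2, -0.4, 7.4]
opening: 0.0393
grasp_force: 41.9
```

```bash
python3 -c "
from workcell import bot
o=bot.get_obs();print(o['torque'],o['wrist_force'],o['q'][5],o['tcp_rot'],o['ee_pos'])"
```

```text
[-0.13086375  0.11411957 -0.08467966] [-0.19323652 -0.39759531  7.36922605] 46.362086678826174 [-1.79994455e+02  2.12126673e-02  1.44093382e+02] [0.53289776 0.09824618 0.1066505 ]
```

Seated: no further descent, and the axial force is rising gently. I'll release and retreat.

Emit:
{"name": "send_rows", "arguments": {"linear": [[0,0,-0.0005],[0,0,0],[0,0,0],[0,0,0],[0,0,0],[0,0,0]], "twist": [[0,0,0],[0,0,0],[0,0,0],[0,0,0],[0,0,0],[0,0,0]], "gripper": [30,90,90,90,90,90]}}

```text
time: 22.38
ee_pos: [0.5329, 0.0984, 0.1067]
tcp_rot: [-180.0, -0.0, 143.9]
wrist_force: [-0.3, -0.1, 1.0]
opening: 0.0767
grasp_force: 0.0
```

Emit:
{"name": "send_rows", "arguments": {"linear": [[0,0,-0.01],[0,0,-0.03],[0,0,-0.04],[0,0,-0.04],[-0.04,0,0],[-0.03,0,0],[0,0,0],[0,0,0]], "twist": [[0,0,0],[0,0,0],[0,0,0],[0,0,0],[0,0,0],[0,0,0],[0,0,0],[0,0,0]], "gripper": [90,90,90,90,90,90,90,90]}}

```text
time: 23.38
ee_pos: [0.5891, 0.0574, 0.2271]
tcp_rot: [-180.0, -0.0, 143.9]
wrist_force: [-0.2, 0.1, -0.4]
opening: 0.0768
grasp_force: 0.0
```

Run:
```python
from h import *
M=pose();im=camera('wrist')[:,:,::-1];cv2.imwrite('pics/w3.png',im)
for z in(.085,.119,.131): print(proj('wrist',[.533,.0983,z],M))
```

```text
[320.4508809   97.03569005]
[320.43767557  99.68182602]
[320.43207733 100.80362178]
```

View pics/w3.png

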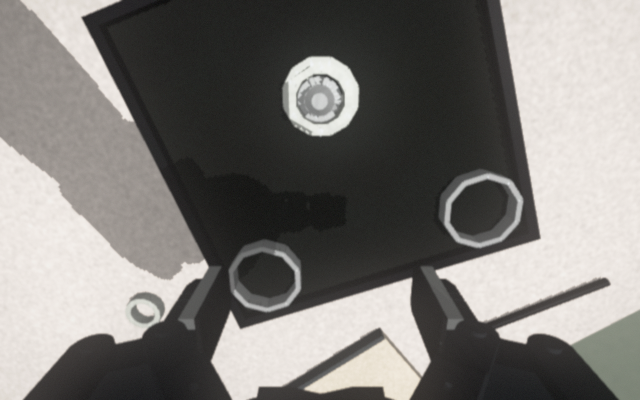

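The nut sits level around the stud at (320,97), released, with the gripper clear of everything.

```bash
python3 -c "
from workcell import ticket
print(ticket.job_done())"
```

```text
the job is handed in; nothing more can be done
None
```

I put the nut on the stud, backed it off until the thread dropped in, then turned it about 93° clockwise until its flange seated. I let go and handed the job in at about 23.5 s; the hand-in returned no verdict, and the highest of the wrist-force readings, taken at the end of each move, was about 10 N.

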